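# Load a polishing puck into the spring magazine

### The job

Load the small round polishing puck into the spring-loaded magazine on the stone engraver's bench: set it knob-up in the magazine's flared mouth and push it straight down against the spring until both catches snap over its disc and hold it down, then let go. The bigger round puck and the square one do not fit.

Things in the scene. Friction and masses are not known exactly. Their poses are not given: they have to be found in the camera images.
- puck: Small round polishing puck, loose, standing knob-up on the bench: grey disc 56 mm across, 18 mm thick, black on top, with a central upright wooden knob 30 mm across, 40 mm high (58 mm high in all); 0.1 to 0.2 kg. Origin: centre of the underside, z up along the knob. Two other pucks with the same knob stand near: a larger round one (80 mm) and a square one (62 mm); they do not fit.
- magazine: Magazine fixed to the bench: dark steel base plate 130 x 100 mm with an upright eight-sided aluminium tube, bore 60 mm across. Origin: underside centre, on the tube's axis; z up. Two brass spring catches poke into the bore from opposite sides along its x; they slope on top, so a disc pushed down parts them, and their flat undersides, 70 mm above the bench, then hold the disc down.
- mouth (a point): Centre of the magazine's flared mouth at rim height, 96 mm above the bench; the flare is 76 mm across at the rim. A puck set in it stands with its underside about 80 mm (knob top 138 mm) above the bench. It latches when pushed to knob top 110 mm or lower; push about 3 mm deeper than that, as it springs back a little. The stop is at knob top 104 mm.
- follower (a joint): Spring-borne steel disc, 44 mm across, in the bore under the puck: how far it is pushed down, in m. 0 = at rest, its top 80 mm above the bench; 0.028 = puck just held by the catches; 0.034 = stop. The spring resists with 4 N at the top, rising to 16 N at the stop; the catches add to it, up to about 20 N in all.
Things that resemble listed ones, but are neither listed nor needed, are in the scene too. What is shaped like the puck but orange or pink is not meant.

How it is judged (in metres and radians):
At the end, for the whole second after the job is handed in: The small round puck sits knob-up (within 10 degrees) in the magazine, within 10 mm of its axis, held down by the catches with its underside less than 57 mm above the bench and the follower down by more than 23 mm, at rest (horizontal distance between puck and magazine below 0.01 m and z of puck in the frame of magazine between 0.04 and 0.057 m and angle between puck's own z axis and vertical below 0.17 rad and value of joint follower above 0.023 m and linear speed of puck below 0.02 m/s); the robot touches nothing.
It also fails if it takes over 42 s, if anything falls off the work surface, if the arm or the gripper's body presses on something with over 40 N, if the wrist force passes 120 N, or if a joint passes its speed limit or range.

### The arm

A 7-joint arm with a two-finger parallel gripper is mounted at the origin on the work surface. World frame = base frame: x ahead of the robot, y to its left, z up, the work surface at z = 0. Lengths are in m, angles in degrees, forces in N, time in s.
With the tool pointing down it reaches from about 0.4 to 0.875 m from the base axis. Payload 4.4 kg.
Tool frame: the origin (TCP) lies at the very end of the fingers, on their centre line; the grasp point (between the pads) lies 19 mm behind it; z points along the fingers, y is the line along which they close (so a half turn about z gives the same grasp; the last joint's range is limited). The gripper opens to 85 mm and grips with 20 to 120 N. Pads are 22 mm wide; open, the fingers measure 114 mm over their backs; the gripper's body (76 mm by 85 mm) begins 54 mm behind the grasp point. The pads swing forward as they close: fully open they stand 13 mm farther back than shut.
Start: joints at [72.433, 36.005, 2.206, 86.941, -1.547, 57.084, -1.146], TCP at [0.155, -0.631, 0.231] pointing down, gripper open.
Joint ranges: [-175.42, 175.42], [-21.48, 121.26], [-71.46, 75.88], [10.55, 141.38], [-63.04, 243.04], [13.31, 113.54], [-168.57, 168.57]. Speed limits (degrees/s): [147.25, 147.25, 180, 180, 180, 180, 180].

### API

Orientations are given as a 3x3 rotation matrix whose columns are the frame's x, y, z axes.
In Python, from cell import r gives the robot as it stands. Calls block until the motion is done:
- r.movep(position, orientation): joint-space move of the TCP to a pose.
- r.move_l(position, rotation=None, v=0.15, threshold=None): straight line of the TCP; rotation=None keeps the orientation; v is the mean speed in m/s. With threshold (N) it stops when the force on the tool has changed by that much, and returns True; else False.
- r.set_joints(angles): joint-space move.
- r.command_gripper(opening, squeeze=None): opening from 0.0 (shut) to 1.0 (fully open); squeeze is the grip in N (None keeps the last); returns when the fingers have stopped.
- r.pause(seconds).
- r.ik(position, orientation): joint angles nearest the present ones, or None.
- r.snapshot(name): name is "scene" or "side" or "wrist"; returns the picture (384x512x3 uint8, red, green, blue); there is no depth.
- r.calibration(name): a dict with "mtx" (3x3 intrinsics, pixels), "world_from_camera" (4x4, takes a point from camera to world coordinates); the wrist camera has in their place "mount" (4x4, takes a point from camera to tool coordinates, whose origin is the TCP and whose axes are the flange's). Camera axes: x right, y up, looking along -z (the intrinsics and any distortion apply to the point x, -y, -z); pixel columns grow to the right and rows downward; lengths in m; the calibration is good to about 2 mm. A picture is of the moment at which its call begins: read the wrist's pose just before it. calibration takes no time and is no camera call.
A pose or a line that the arm cannot do raises r.Unreachable and nothing moves.
- r.sign_off(): hands the job in; it is judged then, once.
Readings, each from a call of its own:
- r.read_time_s(): time.
- r.read_joint_pos(): joint angles.
- r.read_joint_velocities(): joint speeds.
- r.read_joint_torque(): joint torques, N m.
- r.read_eef_pos(): TCP position.
- r.read_tcp_rot(): TCP orientation.
- r.read_wrist_force(): force on the tool from outside, world axes, zero at the start.
- r.read_torque(): the same for the moment, N m.
- r.read_grip_width(): opening from 0.0 (shut) to 1.0 (fully open).
- r.read_grip_force(): force on a finger pad.
Only numpy, scipy, OpenCV 4.12 (cv2) and the standard library are available. Lean on these libraries where they do the work, as an engineer would, in place of code of your own. Each camera call takes 0.05 s, during which the arm holds its last target. There are 200 camera calls.

## Working session

There is one attempt and no reset: what is moved stays moved. The work goes in short steps, each a Python script; the robot and the scene stay as the last script left them, time stands still between calls to the robot, and variables do not carry over. Pictures are saved under pics/ and viewed, at most 10 in all, crops included, and the job is handed in when it is done.

```bash
mkdir -p pics
python3 - <<'E'
from cell import r
import cv2,numpy as np
a=r.snapshot("scene");b=r.snapshot("side")
cv2.imwrite("pics/a.png",a[...,::-1]);cv2.imwrite("pics/b.png",b[...,::-1])
for n in("scene","side","wrist"):
  c=r.calibration(n);print(n,{k:np.round(v,3).tolist() if not isinstance(v,str) else v for k,v in c.items()})
print(r.read_tcp_rot(),r.read_time_s())
E
```

```text
scene {'mtx': [[392.006, 0.0, 259.246], [0.0, 392.006, 190.42], [0.0, 0.0, 1.0]], 'world_from_camera': [[-0.03, -0.809, 0.587, 0.954], [1.0, -0.03, 0.009, 0.019], [0.01, 0.587, 0.809, 0.664], [0.0, 0.0, 0.0, 1.0]]}
side {'mtx': [[410.476, 0.0, 255.878], [0.0, 410.476, 193.012], [0.0, 0.0, 1.0]], 'world_from_camera': [[0.817, 0.455, -0.355, 0.282], [-0.577, 0.634, -0.514, -0.329], [-0.009, 0.625, 0.781, 0.607], [0.0, 0.0, 0.0, 1.0]]}
wrist {'mtx': [[295.908, 0.0, 249.825], [0.0, 295.908, 187.774], [0.0, 0.0, 1.0]], 'mount': [[-0.0, 0.955, 0.295, 0.076], [1.0, 0.0, -0.001, 0.001], [-0.001, 0.295, -0.955, -0.143], [0.0, 0.0, 0.0, 1.0]]}
[[ 9.71146935e-01  2.38481583e-01 -4.06731934e-04]
 [ 2.38481929e-01 -9.71145589e-01  1.61701139e-03]
 [-9.36848701e-06 -1.66735388e-03 -9.99998610e-01]] 0.1
```

View pics/a.png

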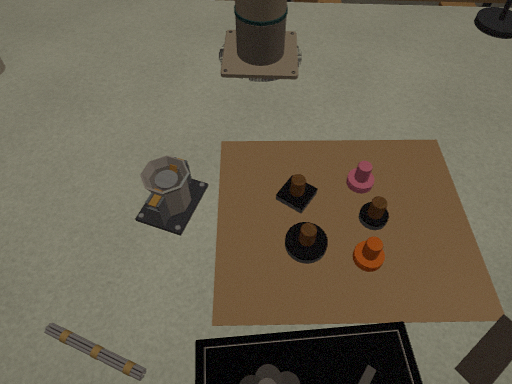

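View pics/b.png

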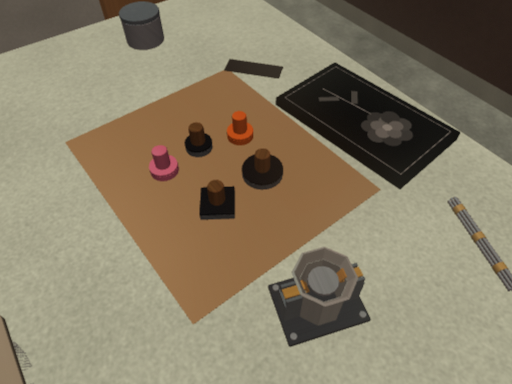

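```bash
cat > h.py <<'E'
from cell import r
import cv2,numpy as np
def cam(n):
    c=r.calibration(n); K=np.array(c["mtx"])
    if n=="wrist":
        T=np.eye(4);T[:3,:3]=r.read_tcp_rot();T[:3,3]=r.read_eef_pos();M=T@np.array(c["mount"])
    else: M=np.array(c["world_from_camera"])
    return K,M,c
def ray(n,uv,z,km=None):
    K,M,c=km or cam(n)
    d=np.array([(uv[0]-K[0,2])/K[0,0],-(uv[1]-K[1,2])/K[1,1],-1])
    d=M[:3,:3]@d;o=M[:3,3]
    return o+d*(z-o[2])/d[2]
def down(yaw):  # tool y (closing) direction at angle yaw deg in world
    a=np.radians(yaw);y=np.array([np.cos(a),np.sin(a),0]);z=np.array([0,0,-1.]);return np.c_[np.cross(y,z),y,z]
E
python3 - <<'E'
from h import *
print(r.calibration("wrist").keys())
for nm,p,q,z in [("knob",(379,202),(196,126),.058),("disc",(374.5,214),(198.5,143),.018),("rim",(166,175),(325,275),.096),("pink",(361,181),(164,166),.018),("orange",(369,254),(240,131),.018),("big",(306,241),(263,170),.018),("sq",(297,193),(217,201),.018)]:
    print(nm,ray("scene",p,z).round(4),ray("side",q,z).round(4))
print("plate",[ray("scene",p,.01).round(3)for p in((137,223),(182,232),(208,183))])
print("catch",[ray("scene",p,.08).round(3)for p in((155,201),(173,167))])
E
```

```text
dict_keys(['mtx', 'mount'])
knob [0.5324 0.2376 0.058 ] [0.5327 0.2402 0.058 ]
disc [0.5335 0.2389 0.018 ] [0.5295 0.2343 0.018 ]
rim [ 0.5128 -0.1596  0.096 ] [ 0.5076 -0.1649  0.096 ]
pink [0.4528 0.2224 0.018 ] [0.4428 0.2185 0.018 ]
orange [0.6209 0.2164 0.018 ] [0.618  0.2144 0.018 ]
big [0.598  0.1023 0.018 ] [0.593  0.0977 0.018 ]
sq [0.4884 0.0885 0.018 ] [0.4813 0.0853 0.018 ]
plate [array([ 0.566, -0.223,  0.01 ]), array([ 0.583, -0.133,  0.01 ]), array([ 0.464, -0.096,  0.01 ])]
catch [array([ 0.56 , -0.174,  0.08 ]), array([ 0.48 , -0.155,  0.08 ])]
```

Run:
```python
from h import *
R=down(-90)
for nm,p in (("m",[.510,-.162,.25]),("p",[.532,.238,.20])):
    r.movep(p,R); r.pause(.2)
    print(nm,np.array(r.read_eef_pos()).round(4),r.read_time_s(),cam("wrist")[1].tolist())
    cv2.imwrite(f"pics/w{nm}.png",r.snapshot("wrist")[...,::-1])
```

```text
m [ 0.5099 -0.1628  0.2499] 2.4083 [[-0.001497883315876223, 0.9553888274099857, 0.29534715980645976, 0.5866187892843948], [-0.9999986636706841, -0.0016245100151849727, 0.0001833686308283736, -0.16399827747320633], [0.0006549827602529803, -0.2953464904605791, 0.9553899840223369, 0.39267148420506937], [0.0, 0.0, 0.0, 1.0]]
p [0.5326 0.2366 0.2002] 4.15 [[-0.002517607122576324, 0.9555254156752294, 0.294898019072788, 0.6092891776351699], [-0.9999965029482097, -0.002644448837076318, 3.133203788352741e-05, 0.2352871457724968], [0.000809781282115821, -0.2948969089173809, 0.9555287318365925, 0.34295714693275425], [0.0, 0.0, 0.0, 1.0]]
```

View pics/wm.png

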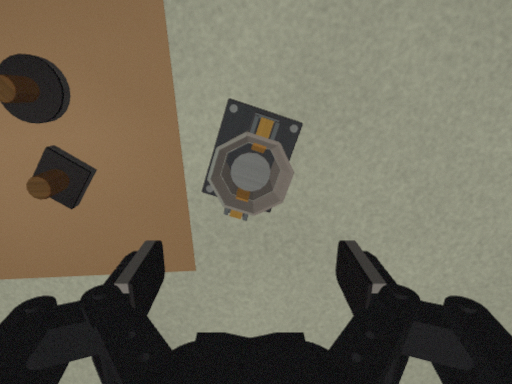

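View pics/wp.png

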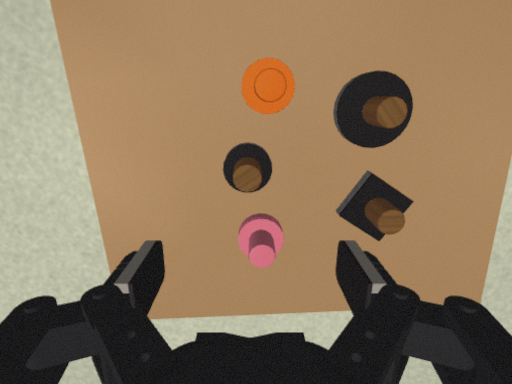

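Magazine rim is centred at about (251,174) and the follower at (250,172). The puck's knob top is at about (247,178), its disc at (247.5,167), with free space to the left and right of it for the fingers.

Run:
```python
from h import *
K=np.array(r.calibration("wrist")["mtx"])
M=np.array([[-0.001497883315876223, 0.9553888274099857, 0.29534715980645976, 0.5866187892843948], [-0.9999986636706841, -0.0016245100151849727, 0.0001833686308283736, -0.16399827747320633], [0.0006549827602529803, -0.2953464904605791, 0.9553899840223369, 0.39267148420506937],[0,0,0,1]])
print("rim",ray("",(251,174),.096,(K,M,0)),"fol",ray("",(250,172),.08,(K,M,0)))
k=ray("wrist",(247.3,178),.058);d=ray("wrist",(247.5,167),.018)
print(k,d)
x,y=((k+d)/2)[:2]
R=down(-90)
r.movep([x,y,.12],R)
r.move_l([x,y,.027],v=.1)
r.command_gripper(0.0,40)
print(r.read_grip_width(),r.read_grip_force(),r.read_eef_pos(),r.read_time_s())
r.move_l([x,y,.20],v=.15)
print(r.read_grip_width(),r.read_grip_force(),r.read_wrist_force(),r.read_eef_pos(),r.read_time_s())
cv2.imwrite("pics/g.png",r.snapshot("wrist")[...,::-1])
cv2.imwrite("pics/gs.png",r.snapshot("side")[...,::-1])
```

```text
rim [ 0.50981923 -0.1652931   0.096     ] fol [ 0.50792453 -0.1642756   0.08      ]
[0.5314278  0.23813645 0.058     ] [0.53333183 0.23820338 0.018     ]
0.3384395631110089 39.41353797912598 [0.53261777 0.23830919 0.02740591] 6.2583
0.33916849234718527 39.50872242450714 [ 0.50122161 -0.01708004 -1.61330948] [0.53169688 0.23784184 0.19901929] 7.5583
```

View pics/g.png

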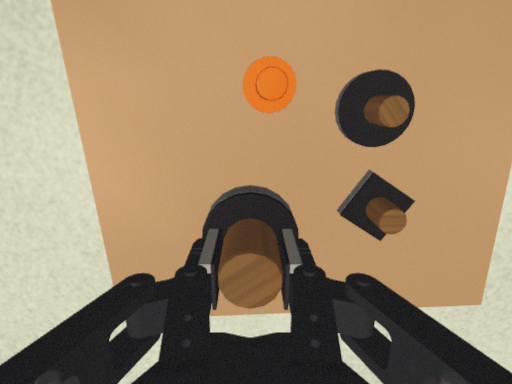

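Run:
```python
from h import *
K,M,_=cam("wrist")
print("disc in hand",ray("wrist",(250,233),.19),r.read_eef_pos())
R=down(-90)
m=[.509,-.1645]
r.movep([*m,.22],R)
r.move_l([*m,.13],v=.12)
print(r.move_l([*m,.107],v=.04,threshold=8),np.array(r.read_eef_pos()),np.array(r.read_wrist_force()),r.read_torque(),r.read_time_s())
cv2.imwrite("pics/s1.png",cv2.resize(r.snapshot("side")[180:384,200:450,::-1],None,fx=2.5,fy=2.5))
```

```text
disc in hand [0.53497123 0.23652697 0.19      ] [0.53178728 0.2378563  0.19897334]
False [ 0.50864801 -0.16442069  0.10704953] [-1.84721379  0.35969633  1.81273727] [0.11951325 0.32428117 0.06417037] 10.7833
```

View pics/s1.png

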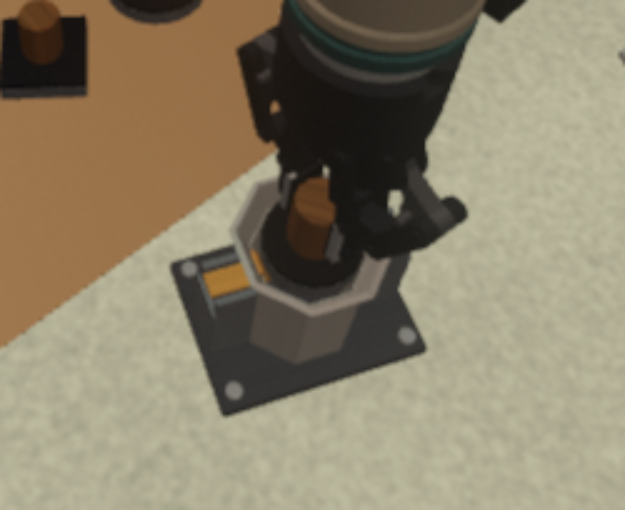

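The puck sits in the flare, upright. I'll release it, back off, check, then push with shut fingers.

Run:
```python
from h import *
m=[.507,-.1645]
r.move_l([*m,.106],v=.04)
print(r.read_wrist_force())
r.command_gripper(0.75)
r.move_l([*m,.25],v=.15)
r.pause(.2)
np.save("M.npy",cam("wrist")[1])
cv2.imwrite("pics/w2.png",r.snapshot("wrist")[...,::-1])
print(r.read_eef_pos(),r.read_time_s())
```

```text
[1.12155288 0.27460898 4.03728326]
[ 0.50669148 -0.16437728  0.24934858] 12.875
```

View pics/w2.png

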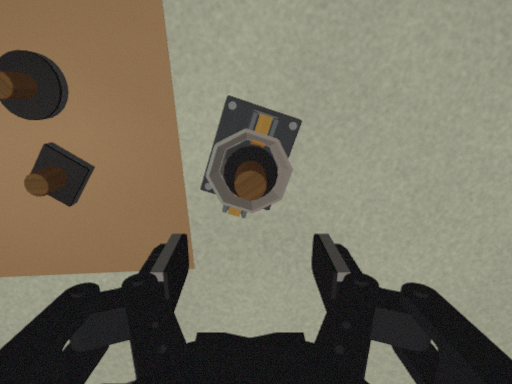

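Puck stands centred in the mouth, knob top at about (251,182).

Run:
```python
from h import *
k=ray("wrist",(250.5,182),.138);print(k,ray("wrist",(251,170.5),.096))
r.command_gripper(0.0,40)
x,y=k[:2]
r.move_l([x,y,.155],v=.15)
f0=np.array(r.read_wrist_force())
for z in (.125,.115,.110,.1065):
    r.move_l([x,y,z],v=.04)
    print(z,np.array(r.read_eef_pos()).round(4),(np.array(r.read_wrist_force())-f0).round(1))
r.pause(.3);p=np.array(r.read_eef_pos());print(p)
if p[2]>.1075:
    r.move_l([x,y,.1065-(p[2]-.1065)],v=.03);r.pause(.2);print(r.read_eef_pos(),np.array(r.read_wrist_force())-f0)
r.move_l([x,y,.25],v=.15);r.pause(.2)
cv2.imwrite("pics/w3.png",r.snapshot("wrist")[...,::-1])
print(r.read_time_s())
```

```text
[ 0.5101706  -0.16620786  0.138     ] [ 0.5103376  -0.16681702  0.096     ]
0.125 [ 0.5108 -0.1664  0.1252] [ 0.3 -0.5  6.3]
0.115 [ 0.5108 -0.1664  0.1154] [-0.3  0.4  9. ]
0.11 [ 0.5108 -0.1664  0.1102] [-0.6  0.1  5.9]
0.1065 [ 0.5109 -0.1664  0.1073] [-1.  -0.2 13.3]
[ 0.5109052  -0.16643929  0.10745064]
17.7667
```

View pics/w3.png

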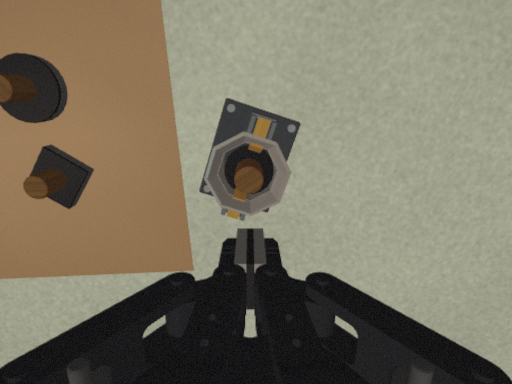

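Both catches show over the disc, at (255,147) and (241,195). A second, slightly deeper push will confirm it: contact should only come at about 110 mm.

Run:
```python
from h import *
x,y=.5102,-.1662
r.move_l([x,y,.12],v=.15);r.pause(.2)
f0=np.array(r.read_wrist_force())
print(r.move_l([x,y,.1055],v=.02,threshold=3),r.read_eef_pos(),np.array(r.read_wrist_force())-f0)
r.move_l([x,y,.1055],v=.02);r.pause(.2);print(r.read_eef_pos(),np.array(r.read_wrist_force())-f0)
r.move_l([x,y,.25],v=.15);r.pause(.3)
K,M,_=cam("wrist");im=r.snapshot("wrist")
cv2.imwrite("pics/w4.png",cv2.resize(im[90:240,180:330,::-1],None,fx=4,fy=4,interpolation=cv2.INTER_CUBIC))
print(r.read_time_s())
```

```text
True [ 0.5102644  -0.16621998  0.11011684] [-3.04485924  0.02271776  8.22225763]
[ 0.51047278 -0.16633158  0.10664096] [-3.75205336e+00  2.87688223e-03  1.25004016e+01]
21.55
```

View pics/w4.png

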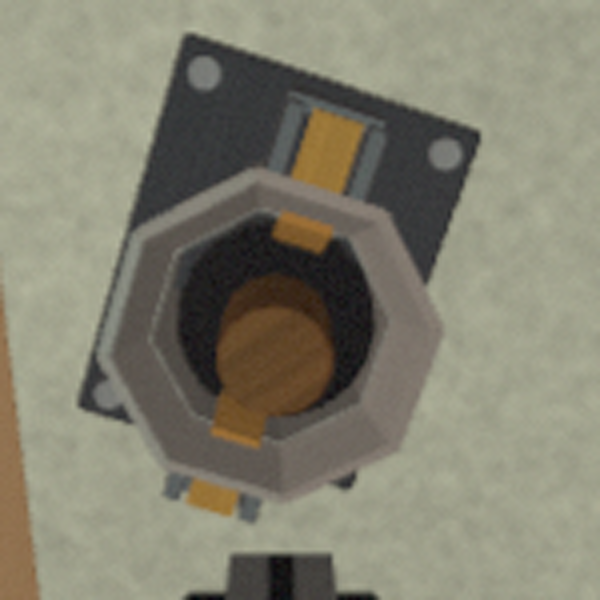

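Contact came at 110 mm, and both brass catches lie over the black disc, at about (302,232) and (240,420) in the crop. The puck is latched and the robot is clear.

```bash
python3 -c "
from cell import r
print(r.sign_off())"
```

```text
the job is handed in; nothing more can be done
None
```

The small round puck is loaded knob-up in the magazine with both catches over its disc, and I handed the job in at about 22 s with the gripper clear; the sign-off returned no verdict.

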